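# Feel along a fresh cut in blue glass

### The job

With the fingertips together and pointing straight down, feel the freshly cut white zigzag line in the blue glass panel: touch it at the end beside the red tag and stroke along the whole line, round both corners, to the end beside the yellow tag, then lift clear. Stay in touch with the glass all the way, pressing lightly so that the sprung panel gives a few millimetres but never goes down to its stop. Do not pick up or shift the tumbler, jar or stone standing around it.

Things in the scene. Friction and masses are not known exactly. Their poses are not given: they have to be found in the camera images.
- rest: dark steel housing of the inspection rest, fixed to the bench, 200 x 340 mm and 40 mm high; origin under its centre, z up, x across its short side, y along its long side. It carries the blue glass panel, 150 x 270 mm, whose top is 66 mm above the bench when nobody presses it.
- glass (a joint): how far the blue glass panel is pressed down on its springs, in m: 0 untouched, 0.016 at its hard stop. It moves straight down only; it starts to sink at about 0.3 N and needs about 0.6 N more per mm (some 3 N at 5 mm, 10 N at the stop); it rises again when let go.
- line0 (a point): one end of the white cut line (5 mm wide, flush with the glass). The line runs straight from each of line0, line1, ... line6 to the next, corners at line2 and line4. Which end is the start is shown by the red tag, so it may have to be followed from line6 to line0. Each end of the line is about 47 mm, measured level, from the tag beside it; point on the glass's top surface, it sinks with the panel; axes parallel to the rest's
- line1 (a point): on the white line, half-way from line0 to the corner line2 (about 46 mm from each); point on the glass's top surface, it sinks with the panel; axes parallel to the rest's
- line2 (a point): a corner of the white line; point on the glass's top surface, it sinks with the panel; axes parallel to the rest's
- line3 (a point): on the white line, half-way between the two corners (about 47 mm from each); point on the glass's top surface, it sinks with the panel; axes parallel to the rest's
- line4 (a point): the other corner of the white line; point on the glass's top surface, it sinks with the panel; axes parallel to the rest's
- line5 (a point): on the white line, half-way from the corner line4 to line6 (about 47 mm from each); point on the glass's top surface, it sinks with the panel; axes parallel to the rest's
- line6 (a point): the other end of the white line; point on the glass's top surface, it sinks with the panel; axes parallel to the rest's
- red_tag: red disc, 20 mm across and 2 mm thick, fixed on top of the housing just beyond one short edge of the glass, 40 mm above the bench: it marks the end where the stroke starts; origin under its centre
- yellow_tag: yellow disc, same size, just beyond the opposite short edge of the glass: it marks the end where the stroke finishes; origin under its centre
- tumbler_mid (a point): middle (half-way up) of a loose blue glass tumbler, 72 mm wide, 85 mm high, standing on the bench near the rest; leave alone
- jar_mid (a point): middle of a loose amber glass jar with black lid, 52 mm wide, 70 mm high, on the bench near the rest; leave alone
- stone_mid (a point): middle of a loose reddish dressing stone, 100 x 28 x 25 mm, lying on the bench near the rest; leave alone
Mind the look-alikes: they are no part of the job. Leave any green look-alike of the part that bears tumbler_mid alone. Of the things that look like the part that bears jar_mid, the smaller one is meant.

How it is judged:
On the way, in this order (a step that is already met when the one before it is completed fails the run):
1. the fingertips press lightly on the glass at the red-tag end of the line (within 12 mm) (value of joint glass above 0.0005 m and contact force between the fingers and rest above 0.05 N and ((horizontal distance between red_tag and line0 below 0.1 m and (horizontal distance between the grasp point and line0 below 0.012 m and z of the grasp point in the frame of line0 below 0.045 m)) or (not (horizontal distance between red_tag and line0 below 0.1 m) and (horizontal distance between the grasp point and line6 below 0.012 m and z of the grasp point in the frame of line6 below 0.045 m)))), for 0.05 s.
2. the fingertips press lightly on the glass at half-way to the first corner (within 12 mm) (value of joint glass above 0.0005 m and contact force between the fingers and rest above 0.05 N and ((horizontal distance between red_tag and line0 below 0.1 m and (horizontal distance between the grasp point and line1 below 0.012 m and z of the grasp point in the frame of line1 below 0.045 m)) or (not (horizontal distance between red_tag and line0 below 0.1 m) and (horizontal distance between the grasp point and line5 below 0.012 m and z of the grasp point in the frame of line5 below 0.045 m)))), for 0.05 s.
3. the fingertips press lightly on the glass at the first corner (within 12 mm) (value of joint glass above 0.0005 m and contact force between the fingers and rest above 0.05 N and ((horizontal distance between red_tag and line0 below 0.1 m and (horizontal distance between the grasp point and line2 below 0.012 m and z of the grasp point in the frame of line2 below 0.045 m)) or (not (horizontal distance between red_tag and line0 below 0.1 m) and (horizontal distance between the grasp point and line4 below 0.012 m and z of the grasp point in the frame of line4 below 0.045 m)))), for 0.05 s.
4. the fingertips press lightly on the glass at half-way between the corners (within 12 mm) (value of joint glass above 0.0005 m and contact force between the fingers and rest above 0.05 N and ((horizontal distance between red_tag and line0 below 0.1 m and (horizontal distance between the grasp point and line3 below 0.012 m and z of the grasp point in the frame of line3 below 0.045 m)) or (not (horizontal distance between red_tag and line0 below 0.1 m) and (horizontal distance between the grasp point and line3 below 0.012 m and z of the grasp point in the frame of line3 below 0.045 m)))), for 0.05 s.
5. the fingertips press lightly on the glass at the second corner (within 12 mm) (value of joint glass above 0.0005 m and contact force between the fingers and rest above 0.05 N and ((horizontal distance between red_tag and line0 below 0.1 m and (horizontal distance between the grasp point and line4 below 0.012 m and z of the grasp point in the frame of line4 below 0.045 m)) or (not (horizontal distance between red_tag and line0 below 0.1 m) and (horizontal distance between the grasp point and line2 below 0.012 m and z of the grasp point in the frame of line2 below 0.045 m)))), for 0.05 s.
6. the fingertips press lightly on the glass at half-way from the second corner to the yellow-tag end (within 12 mm) (value of joint glass above 0.0005 m and contact force between the fingers and rest above 0.05 N and ((horizontal distance between red_tag and line0 below 0.1 m and (horizontal distance between the grasp point and line5 below 0.012 m and z of the grasp point in the frame of line5 below 0.045 m)) or (not (horizontal distance between red_tag and line0 below 0.1 m) and (horizontal distance between the grasp point and line1 below 0.012 m and z of the grasp point in the frame of line1 below 0.045 m)))), for 0.05 s.
7. the fingertips press lightly on the glass at the yellow-tag end (within 12 mm) (value of joint glass above 0.0005 m and contact force between the fingers and rest above 0.05 N and ((horizontal distance between red_tag and line0 below 0.1 m and (horizontal distance between the grasp point and line6 below 0.012 m and z of the grasp point in the frame of line6 below 0.045 m)) or (not (horizontal distance between red_tag and line0 below 0.1 m) and (horizontal distance between the grasp point and line0 below 0.012 m and z of the grasp point in the frame of line0 below 0.045 m)))), for 0.05 s.
At the end, for the whole second after the job is handed in: the stroke has been made in order from red to yellow; the glass is let go and back up (within 0.4 mm), and tumbler, jar and stone are within 15 mm of where they began, tumbler and jar upright (value of joint glass below 0.0004 m and distance of each of tumbler_mid, jar_mid, stone_mid from where it was at the start of the episode below 0.015 m and angle between each of tumbler_mid, jar_mid's own z axis and vertical below 0.1 rad); the robot touches nothing.
It fails at once if the glass is pressed down to its stop (14.5 mm or more) (value of joint glass above 0.0145 m).
It fails at once if the fingertips leave the glass part-way along the line (within 10 mm of an inner point, less than about 26 mm above it, the glass not pressed) (value of joint glass below 0.0002 m and ((horizontal distance between the grasp point and line1 below 0.01 m and z of the grasp point in the frame of line1 below 0.045 m) or (horizontal distance between the grasp point and line2 below 0.01 m and z of the grasp point in the frame of line2 below 0.045 m) or (horizontal distance between the grasp point and line3 below 0.01 m and z of the grasp point in the frame of line3 below 0.045 m) or (horizontal distance between the grasp point and line4 below 0.01 m and z of the grasp point in the frame of line4 below 0.045 m) or (horizontal distance between the grasp point and line5 below 0.01 m and z of the grasp point in the frame of line5 below 0.045 m))).
It fails at once if the tumbler, jar or stone is lifted, knocked or shifted by more than 15 mm (distance of any of tumbler_mid, jar_mid, stone_mid from where it was at the start of the episode above 0.015 m).
It also fails if it takes over 45 s, if anything falls off the work surface, if the arm or the gripper's body presses on something with over 40 N, if the wrist force passes 120 N, or if a joint passes its speed limit or range.

### The arm

A 6-joint arm with a two-finger parallel gripper is mounted at the origin on the work surface. World frame = base frame: x ahead of the robot, y to its left, z up, the work surface at z = 0. Lengths are in m, angles in rad, forces in N, time in s.
With the tool pointing down it reaches from about 0.325 to 0.85 m from the base axis. Payload 4.4 kg.
Tool frame: the origin (TCP) lies between the finger pads; the fingertips stand ctrl.finger_overhang ahead of it and the grasp point (between the pads) lies 11 mm behind it (ctrl.finger_overhang is the distance from the TCP to the fingertips, in m); z points along the fingers, y is the direction in which the jaws open and shut (so a half turn about z gives the same grasp; the last joint's range is limited). The gripper opens to 94 mm and grips with 3 to 60 N. Pads are 16 mm wide; open, the fingers measure 119 mm over their backs; the gripper's body (75 mm by 177 mm) begins 78 mm behind the grasp point.
Start: joints at [-1.276, 0.207, 1.542, -0, 1.393, -0.15], TCP at [0.247, -0.519, 0.213] pointing down, gripper open.
Joint ranges: [-2.73, 2.73], [-0.86, 2.22], [0.23, 2.46], [-1.11, 4.25], [0.08, 2.63], [-2.82, 2.82]. Speed limits (rad/s): [2.79, 2.79, 3.14, 3.14, 3.14, 3.14].

### API

Orientations are given as a rotation vector (axis times angle).
In Python, from plant import ctrl gives the robot as it stands.
- The arm moves only by the tool send_rows, never from a script. Its argument "series" is a list of rows, each a list of 4 numbers: the shift along the world's x, y, z in mm, then the turn about the world's z in degrees. In form: [[x, y, z, twist], ...]. A call has 1 to 5 rows; each row shifts and turns the commanded pose from where the row before left it; what a row does not reach is not made up. A row lasts 1/10 s, in which the tool goes at most 50 mm and 8.59 degrees, less where a joint would pass 70% of its speed; a pose out of reach is approached as far as the arm can. A call with a gripper value outside its range is refused whole. "jaw" is the opening in per cent of the stroke, from 0 (shut) to 100 (fully open), set as the call begins (left out, the last holds). The fingers move at their own pace and stop on an object; the grip force is fixed at half the most. Time passes only in rows, so rows that do not move let the fingers close. It gives the time, the measured TCP pose, the force and the opening at its end, in the units of the state.
- ctrl.observe(): the state, without advancing time (a new reading comes with each control period).
- ctrl.camera(name): name is "scene" or "top"; returns the picture (480x640x3 uint8, red, green, blue); there is no depth.
- ctrl.calibration(name): a dict with "vertical_fov" (degrees; the focal length in pixels is half the picture's height over the tangent of half this angle, whatever the lens; pixels are square), "cx", "cy" (the principal point, pixels), "k1" (the pictures are not rectified: a ray, as slopes to the right and down, at radius r is drawn at 1 + k1 r^2 times it, then the intrinsics apply), "eye" and "attitude" of the camera in the world. Camera axes: x right, y up, looking along -z (the intrinsics and any distortion apply to the point x, -y, -z); pixel columns grow to the right and rows downward; lengths in m; the calibration is good to about 2 mm. A picture is of the moment at which its call begins. calibration takes no time and is no camera call.
- ctrl.sign_off(): hands the job in, once; it reports no verdict.
The state is a dict: "t": time; "q": joint angles; "joint_velocities": joint speeds; "effort": joint torques, N m; "position": TCP position; "tool_rot": TCP orientation; "ft_force": force on the tool from outside, world axes, zero at the start; "ft_torque": the same for the moment, N m; "opening": finger opening in m.
Only numpy, scipy, OpenCV 4.12 (cv2) and the standard library are available. Lean on these libraries where they do the work, as an engineer would, in place of code of your own. Each camera call takes 0.05 s, during which the arm holds its last target.

## Working session

There is one attempt and no reset: what is moved stays moved. The work goes in short steps, Python scripts to look and compute and a tool call to move; the robot and the scene stay as the last step left them, time stands still between calls to the robot, and variables do not carry over. Pictures are saved under pics/ and viewed, and the job is handed in when it is done.

Besides the shell and the picture viewer there is one more tool, called after ">>>" by a JSON object that holds its "name" and its "arguments". send_rows: Moves the arm, as the interface text tells. Its arguments: {"type":"object","properties":{"series":{"type":"array"},"jaw":{"type":"number"}},"required":["series"]}

```bash
mkdir -p pics
python3 - <<'E'
from plant import ctrl
import cv2
for n in("scene","top"):
    cv2.imwrite(f"pics/{n}0.png",ctrl.camera(n)[:,:,::-1]); print(ctrl.calibration(n))
print(ctrl.observe(),ctrl.finger_overhang)
E
```

```text
{'vertical_fov': 48.21335897072847, 'cx': 321.18125684142257, 'cy': 230.83059188330904, 'k1': -0.11094303228364506, 'eye': array([1.41957967, 0.3273123 , 0.9673037 ]), 'attitude': array([0.48757567, 0.75680875, 1.88757115])}
{'vertical_fov': 48.36408951459736, 'cx': 325.98125856136915, 'cy': 236.06412689964122, 'k1': -0.15291522164520976, 'eye': array([5.01829778e-01, 1.08484306e-03, 1.19528543e+00]), 'attitude': array([ 0.08967703, -0.12679236, -1.59095618])}
{'t': 0.1, 'q': array([-1.27649326e+00,  2.07345371e-01,  1.54280268e+00, -1.59758344e-06,
        1.39349604e+00, -1.50463669e-01]), 'joint_velocities': array([-0.00078461, -0.001935  , -0.00262337, -0.00035908,  0.00148984,
        0.00094944]), 'effort': array([-9.72008752e-05, -3.71861422e+01, -2.82291895e+01,  6.99446490e-02,
        3.11690464e-02, -6.66104688e-05]), 'position': array([ 0.24719157, -0.51836609,  0.21240489]), 'tool_rot': array([-3.06223380e+00, -6.92442891e-01,  2.33864998e-04]), 'ft_force': array([ 0.0611699 , -1.09974542, -0.43709767]), 'ft_torque': array([-0.04518166,  0.00889708, -0.01527212]), 'opening': 0.09365221968419651} 0.008
```

View pics/scene0.png

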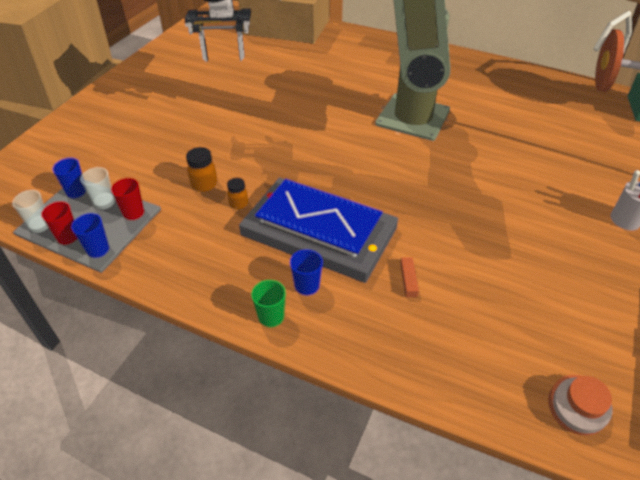

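View pics/top0.png

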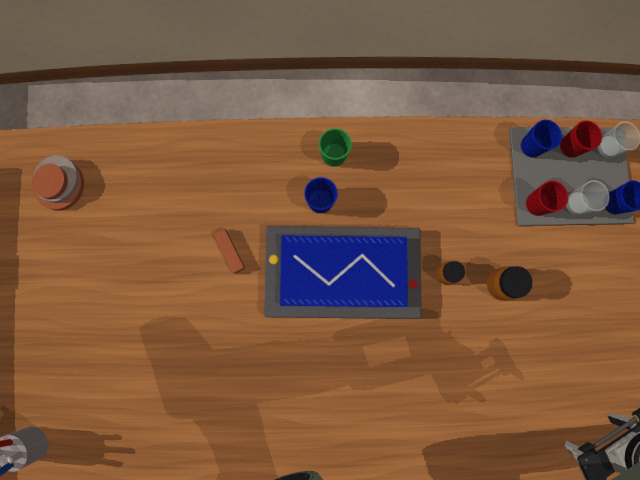

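The top view shows the red tag at about (412,284), the yellow tag at about (273,260), and line vertices near (394,286), (362,255), (329,284) and (295,256). The small jar (453,272) is the one meant, and the tumbler is the blue one at (321,195). The arm starts at lower right. I'll enlarge both views.

Run:
```python
import cv2
a=cv2.imread("pics/top0.png")[220:330,260:425]; cv2.imwrite("pics/topz.png",cv2.resize(a,None,fx=4.8,fy=4.8,interpolation=cv2.INTER_CUBIC))
a=cv2.imread("pics/scene0.png")[170:280,235:400]; cv2.imwrite("pics/scenez.png",cv2.resize(a,None,fx=4.8,fy=4.8,interpolation=cv2.INTER_CUBIC))
```

```text
(no output)
```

View pics/topz.png

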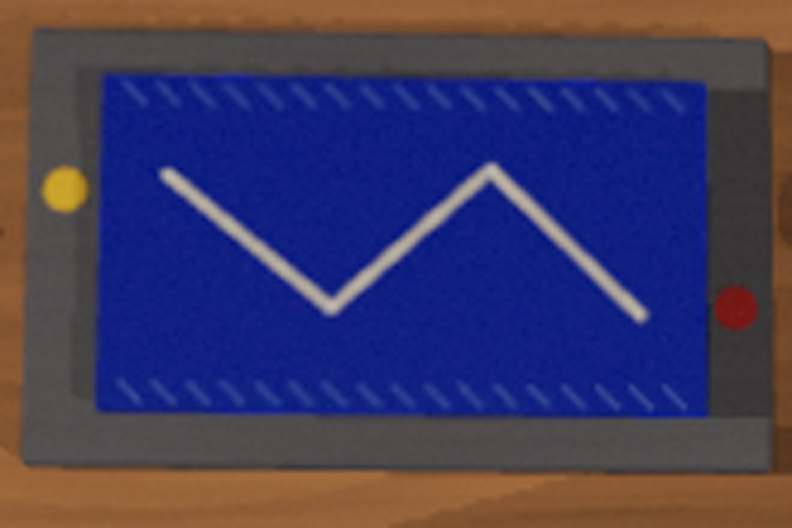

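View pics/scenez.png

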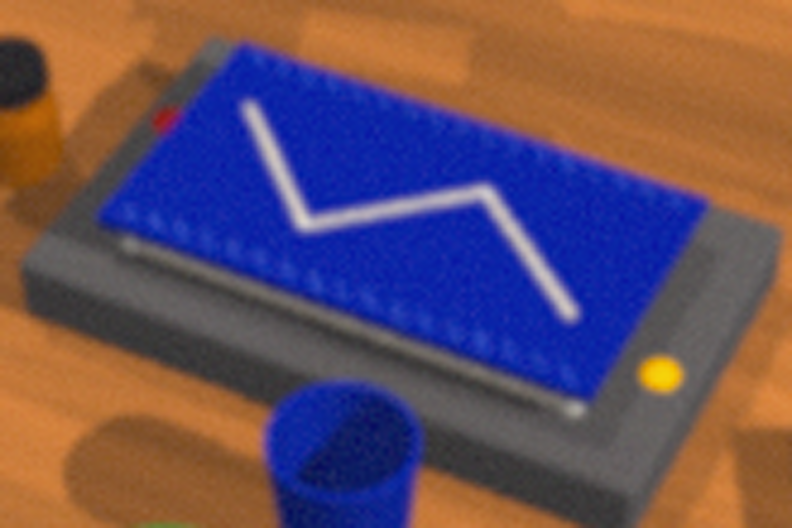

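```bash
cat > h.py <<'E'
import numpy as np,cv2
from scipy.spatial.transform import Rotation as R
def cam(c):
    f=240/np.tan(np.radians(c['vertical_fov'])/2)
    return np.array([[f,0,c['cx']],[0,f,c['cy']],[0,0,1]]),np.array([c['k1'],0,0,0,0.]),R.from_rotvec(c['attitude']).as_matrix(),np.array(c['eye'])
def back(c,uv,z):
    K,d,Rm,e=cam(c)
    p=cv2.undistortPointsIter(np.array(uv,float).reshape(-1,1,2),K,d,None,None,(3,50,1e-10)).reshape(-1,2)
    r=np.c_[p[:,0],-p[:,1],-np.ones(len(p))]@Rm.T
    return e+r*((z-e[2])/r[:,2])[:,None]
def proj(c,P):
    K,d,Rm,e=cam(c); q=(np.array(P)-e)@Rm; q[:,1:]*=-1
    return cv2.projectPoints(q,np.zeros(3),np.zeros(3),K,d)[0].reshape(-1,2)
E
python3 - <<'E'
from plant import ctrl
from h import *
np.set_printoptions(precision=4,suppress=True)
ct,cs=ctrl.calibration("top"),ctrl.calibration("scene")
zt=lambda a,o:(np.array(a)+.5)/4.8-.5+np.array(o)
T=zt([(643,318),(491,172),(332,307),(167,175)],(260,220)); S=zt([(248,106),(306,225),(486,190),(573,317)],(235,170))
A=back(ct,T,.066);B=back(cs,S,.066);print(A,B,(A-B)*1000)
for X in(A,B,(A+B)/2):print(np.linalg.norm(np.diff(X,axis=0),axis=1))
print("tags",back(ct,zt([(736,308),(65,190)],(260,220)),.042),back(cs,zt([(661,375)],(235,170)),.042))
c=zt([(104,74),(707,83),(708,416),(97,411)],(260,220)); print("glass",back(ct,c,.066))
print("glass S",back(cs,zt([(243,42),(98,221),(596,402),(711,205)],(235,170)),.066))
print("jar",back(ct,[(453,272)],.07),"tumbler",back(ct,[(321,190)],.085),"stone",back(ct,[(229,250)],.025))
E
```

```text
[[ 0.5481 -0.1682  0.066 ]
 [ 0.6144 -0.1029  0.066 ]
 [ 0.5564 -0.0309  0.066 ]
 [ 0.6163  0.0406  0.066 ]] [[ 0.548  -0.1663  0.066 ]
 [ 0.6145 -0.0997  0.066 ]
 [ 0.5541 -0.0283  0.066 ]
 [ 0.6173  0.0447  0.066 ]] [[ 0.0888 -1.8874  0.    ]
 [-0.0245 -3.1778  0.    ]
 [ 2.2465 -2.5651  0.    ]
 [-1.001  -4.1498  0.    ]]
[0.0931 0.0925 0.0933]
[0.0941 0.0935 0.0966]
[0.0936 0.093  0.0949]
tags [[ 0.5524 -0.2144  0.042 ]
 [ 0.6129  0.0875  0.042 ]] [[0.6139 0.0904 0.042 ]]
glass [[ 0.662   0.0678  0.066 ]
 [ 0.6521 -0.2012  0.066 ]
 [ 0.5041 -0.1954  0.066 ]
 [ 0.5132  0.0731  0.066 ]]
glass S [[ 0.5036 -0.1921  0.066 ]
 [ 0.6551 -0.1954  0.066 ]
 [ 0.6632  0.075   0.066 ]
 [ 0.5169  0.0787  0.066 ]]
jar [[ 0.5738 -0.297   0.07  ]] tumbler [[ 0.7541 -0.0188  0.085 ]] stone [[0.6369 0.1862 0.025 ]]
```

The two cameras agree within about 4 mm, so I'll use their average. In mm that gives: red end (548,-167), first corner (614.5,-101), second corner (555,-30), yellow end (617,42.5). Next I shut the jaws and travel high.

>>> {"name": "send_rows", "arguments": {"series": [[25, 29, 0, 0], [25, 29, 0, 0], [25, 29, 0, 0], [25, 29, 0, 0], [25, 29, 0, 0]], "jaw": 0}}

```text
t: 0.6
position: [0.3729, -0.3725, 0.2129]
tool_rot: [-3.063, -0.692, 0.0]
ft_force: [0.5, 0.2, -0.1]
opening: 0.0575
```

>>> {"name": "send_rows", "arguments": {"series": [[25, 29, 0, 0], [25, 29, 0, 0], [25, 29, 0, 0], [25, 29, 0, 0], [25, 29, 0, 0]]}}

```text
t: 1.1
position: [0.4979, -0.2275, 0.2129]
tool_rot: [-3.064, -0.693, 0.001]
ft_force: [0.3, -0.7, 0.5]
opening: 0.0174
```

>>> {"name": "send_rows", "arguments": {"series": [[25, 29, 0, 0], [26, 33, 0, 0], [0, 0, -30, 0], [0, 0, -30, 0], [0, 0, 0, 0]]}}

```text
t: 1.6
position: [0.5446, -0.1647, 0.1481]
tool_rot: [-3.057, -0.693, 0.014]
ft_force: [-0.3, 0.5, -0.1]
opening: 0.0003
```

>>> {"name": "send_rows", "arguments": {"series": [[0, 0, 0, 0], [0, 0, 0, 0]]}}

```text
t: 1.8
position: [0.5493, -0.1679, 0.1551]
tool_rot: [3.063, 0.692, 0.003]
ft_force: [0.8, -0.7, 0.6]
opening: 0.0005
```

Run:
```python
from plant import ctrl
from h import *
o=ctrl.observe();print(o['position'],o['tool_rot'],o['q'],o['ft_force'])
for n,b in(("top",(300,180)),("scene",(200,120))):
    im=ctrl.camera(n)[:,:,::-1]; c=ctrl.calibration(n)
    Rm=R.from_rotvec(o['tool_rot']).as_matrix()
    print(n,proj(c,[o['position']+Rm[:,2]*.008]))
    cv2.imwrite(f"pics/{n}1.png",cv2.resize(im[b[1]:b[1]+150,b[0]:b[0]+200],None,fx=4,fy=4,interpolation=cv2.INTER_CUBIC))
```

```text
[ 0.54934445 -0.16785299  0.15512421] [3.06278345 0.69170342 0.00342124] [-4.47200921e-01  2.56812179e-01  1.60572819e+00  4.34501844e-05
  1.27630647e+00  6.79352468e-01] [ 0.77869665 -0.6623385   0.64064555]
top [[399.43835196 283.34351143]]
scene [[283.89693336 166.6959149 ]]
```

View pics/top1.png

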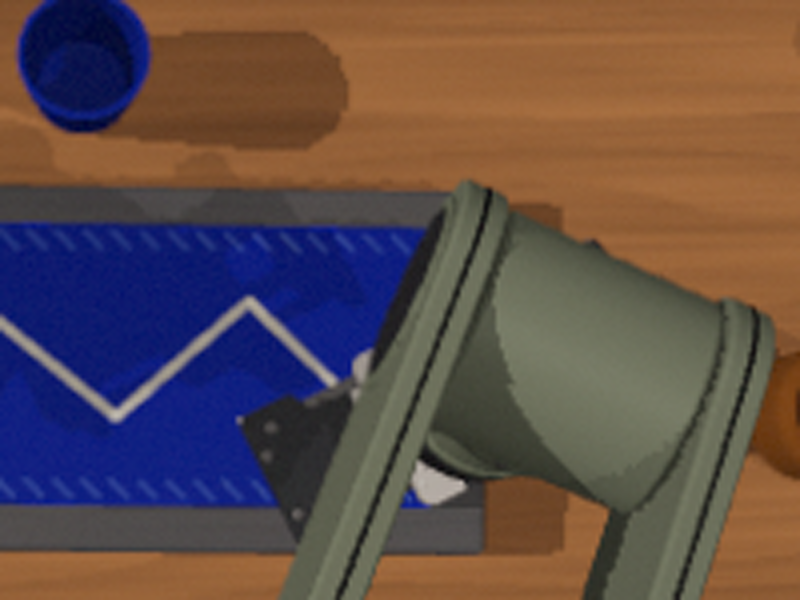

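View pics/scene1.png

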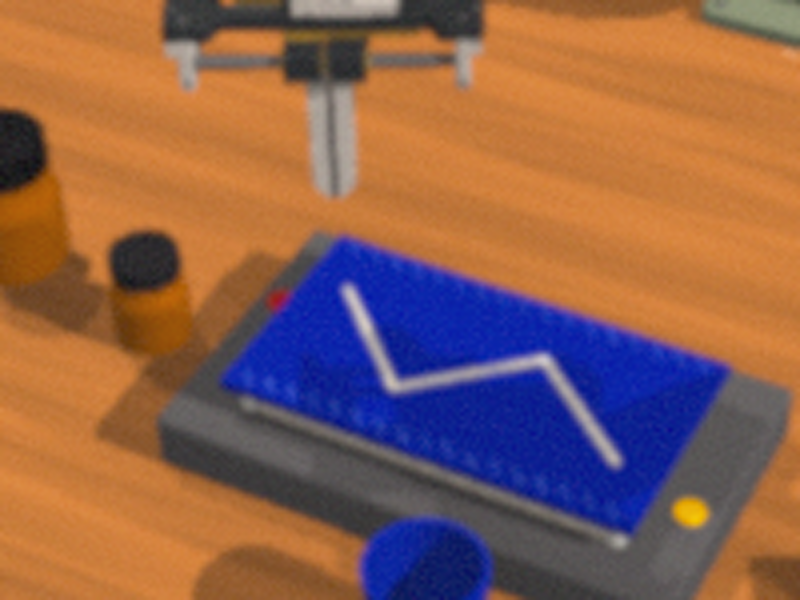

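In the scene view the shut fingertips are at about (283.6,168); I predicted (283.9,166.7), so the model holds. I'll descend and slow down near the glass.

>>> {"name": "send_rows", "arguments": {"series": [[0, 0, -20, 0], [0, 0, -20, 0], [0, 0, -15, 0], [0, 0, -10, 0], [0, 0, -5, 0]]}}

```text
t: 2.4
position: [0.5481, -0.1671, 0.0828]
tool_rot: [-3.064, -0.693, 0.001]
ft_force: [-0.0, 0.2, -0.5]
opening: 0.0004
```

>>> {"name": "send_rows", "arguments": {"series": [[0, 0, 0, 0], [0, 0, 0, 0], [0, 0, -4, 0], [0, 0, -2, 0], [0, 0, -2, 0]]}}

```text
t: 2.9
position: [0.5485, -0.1671, 0.0755]
tool_rot: [3.064, 0.693, 0.0]
ft_force: [0.8, -0.6, -0.6]
opening: 0.0006
```

>>> {"name": "send_rows", "arguments": {"series": [[0, 0, -2, 0], [0, 0, -2, 0], [0, 0, 0, 0], [0, 0, 0, 0]]}}

```text
t: 3.3
position: [0.5485, -0.1671, 0.0717]
tool_rot: [3.064, 0.693, 0.0]
ft_force: [-0.4, 0.6, 1.5]
opening: 0.0007
```

>>> {"name": "send_rows", "arguments": {"series": [[0, 0, -2, 0], [0, 0, -1, 0], [0, 0, 0, 0], [0, 0, 0, 0]]}}

```text
t: 3.7
position: [0.5485, -0.1671, 0.0687]
tool_rot: [3.064, 0.693, 0.0]
ft_force: [-1.5, -0.6, 3.5]
opening: 0.0006
```

Run:
```python
from plant import ctrl
from h import *
im=ctrl.camera("scene")[:,:,::-1]; cv2.imwrite("pics/s2.png",cv2.resize(im[150:300,220:420],None,fx=4,fy=4,interpolation=cv2.INTER_CUBIC))
```

```text
(no output)
```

View pics/s2.png

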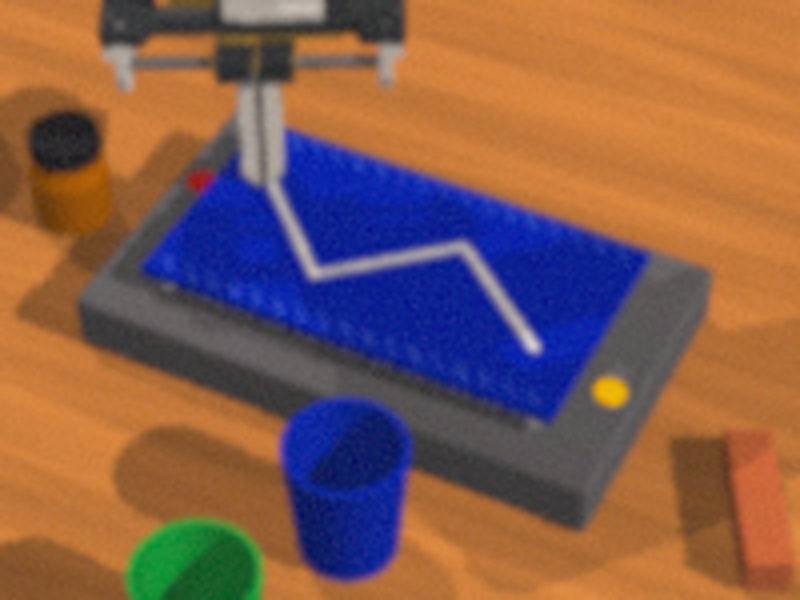

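The tips sit at the red end of the line, with about 5 mm of sink and 3.5 N. Stroking leg 1.

>>> {"name": "send_rows", "arguments": {"series": [[4.4, 4.4, 0, 0], [4.4, 4.4, 0, 0], [4.4, 4.4, 0, 0], [4.4, 4.4, 0, 0], [4.4, 4.4, 0, 0]]}}

```text
t: 4.25
position: [0.5708, -0.1447, 0.0685]
tool_rot: [3.064, 0.693, -0.0]
ft_force: [-1.9, -1.7, 3.2]
opening: 0.0001
```

>>> {"name": "send_rows", "arguments": {"series": [[4.4, 4.4, 0, 0], [4.4, 4.4, 0, 0], [4.4, 4.4, 0, 0], [4.4, 4.4, 0, 0], [4.4, 4.4, 0, 0]]}}

```text
t: 4.75
position: [0.5927, -0.1226, 0.0684]
tool_rot: [-3.064, -0.693, 0.0]
ft_force: [-2.1, -2.3, 4.3]
opening: 0.0004
```

>>> {"name": "send_rows", "arguments": {"series": [[4.4, 4.4, 0, 0], [4.4, 4.4, 0, 0], [4.4, 4.4, 0, 0], [4.4, 4.4, 0, 0], [4.4, 4.4, 0, 0]]}}

```text
t: 5.25
position: [0.6147, -0.1007, 0.0684]
tool_rot: [-3.064, -0.693, 0.0]
ft_force: [-2.1, -3.0, 3.2]
opening: 0.0003
```

>>> {"name": "send_rows", "arguments": {"series": [[0, 0, 0, 0], [0, 0, 0, 0]]}}

```text
t: 5.45
position: [0.6153, -0.1, 0.0686]
tool_rot: [-3.063, -0.693, -0.004]
ft_force: [1.3, 1.9, 3.7]
opening: 0.0006
```

Run:
```python
from plant import ctrl
from h import *
im=ctrl.camera("scene")[:,:,::-1]; cv2.imwrite("pics/s3.png",cv2.resize(im[150:300,220:420],None,fx=4,fy=4,interpolation=cv2.INTER_CUBIC))
```

```text
(no output)
```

View pics/s3.png

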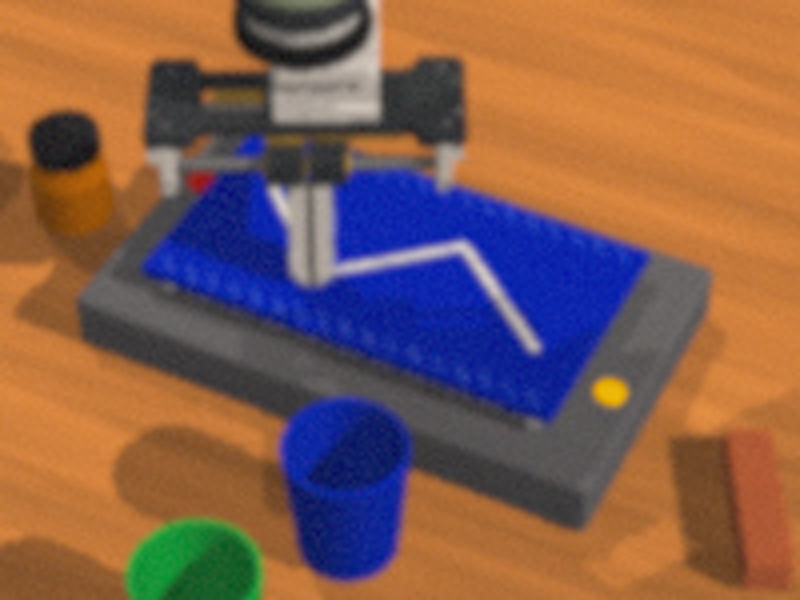

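The tips are on the first corner, around (313,280) in the crop. Leg 2 next.

>>> {"name": "send_rows", "arguments": {"series": [[-4, 4.8, 0, 0], [-4, 4.8, 0, 0], [-4, 4.8, 0, 0], [-4, 4.8, 0, 0], [-4, 4.8, 0, 0]]}}

```text
t: 6.0
position: [0.5942, -0.0769, 0.0687]
tool_rot: [3.064, 0.693, 0.001]
ft_force: [0.7, -2.1, 4.3]
opening: 0.0004
```

>>> {"name": "send_rows", "arguments": {"series": [[-4, 4.8, 0, 0], [-4, 4.8, 0, 0], [-4, 4.8, 0, 0], [-4, 4.8, 0, 0], [-4, 4.8, 0, 0]]}}

```text
t: 6.5
position: [0.5741, -0.0527, 0.0685]
tool_rot: [3.064, 0.693, 0.0]
ft_force: [1.2, -2.8, 4.0]
opening: 0.0005
```

>>> {"name": "send_rows", "arguments": {"series": [[-4, 4.8, 0, 0], [-4, 4.8, 0, 0], [-4, 4.8, 0, 0], [-4, 4.8, 0, 0], [-4, 4.8, 0, 0]]}}

```text
t: 7.0
position: [0.554, -0.0287, 0.0684]
tool_rot: [-3.064, -0.693, 0.0]
ft_force: [2.1, -1.9, 3.9]
opening: 0.0002
```

>>> {"name": "send_rows", "arguments": {"series": [[0, 0, 0, 0], [0, 0, 0, 0]]}}

```text
t: 7.2
position: [0.5533, -0.0279, 0.068]
tool_rot: [-3.062, -0.692, 0.003]
ft_force: [-0.4, 1.7, 3.9]
opening: 0.0004
```

Run:
```python
from plant import ctrl
from h import *
im=ctrl.camera("scene")[:,:,::-1]; cv2.imwrite("pics/s4.png",cv2.resize(im[150:300,220:420],None,fx=4,fy=4,interpolation=cv2.INTER_CUBIC))
```

```text
(no output)
```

View pics/s4.png

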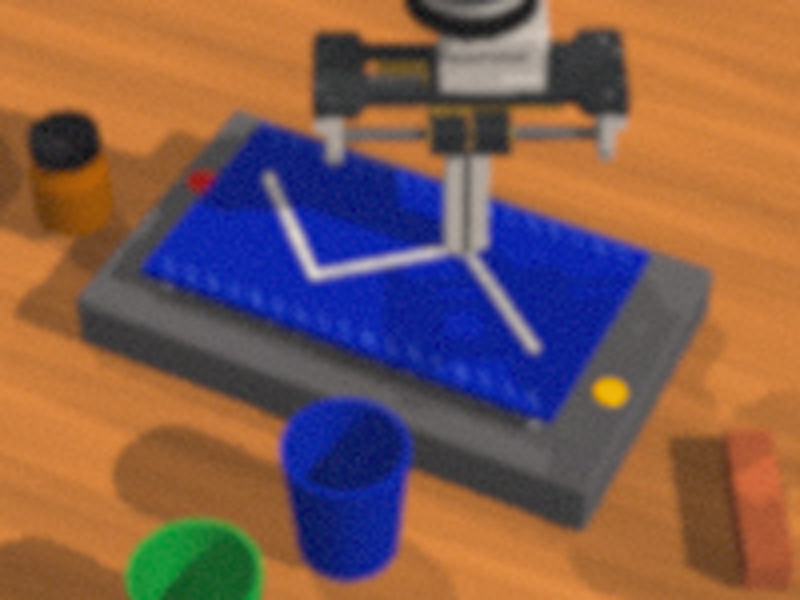

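The tips are on the second corner, about (465,250) in the crop. Leg 3 next.

>>> {"name": "send_rows", "arguments": {"series": [[4.2, 4.7, 0, 0], [4.2, 4.7, 0, 0], [4.2, 4.7, 0, 0], [4.2, 4.7, 0, 0], [4.2, 4.7, 0, 0]]}}

```text
t: 7.75
position: [0.5757, -0.0053, 0.0683]
tool_rot: [3.064, 0.693, -0.001]
ft_force: [-1.2, -2.2, 4.3]
opening: 0.0004
```

>>> {"name": "send_rows", "arguments": {"series": [[4.2, 4.7, 0, 0], [4.2, 4.7, 0, 0], [4.2, 4.7, 0, 0], [4.2, 4.7, 0, 0], [4.2, 4.7, 0, 0]]}}

```text
t: 8.25
position: [0.5967, 0.0184, 0.0684]
tool_rot: [-3.064, -0.693, 0.0]
ft_force: [-1.8, -2.2, 4.5]
opening: 0.0002
```

>>> {"name": "send_rows", "arguments": {"series": [[4.2, 4.7, 0, 0], [4.2, 4.7, 0, 0], [4.2, 4.7, 0, 0], [4.2, 4.7, 0, 0], [4.2, 4.7, 0, 0]]}}

```text
t: 8.75
position: [0.6177, 0.0418, 0.0684]
tool_rot: [-3.064, -0.693, 0.0]
ft_force: [-2.1, -1.3, 3.4]
opening: 0.0008
```

>>> {"name": "send_rows", "arguments": {"series": [[0, 0, 0, 0], [0, 0, 0, 0]]}}

```text
t: 8.95
position: [0.6183, 0.0425, 0.0687]
tool_rot: [-3.063, -0.693, -0.004]
ft_force: [-0.2, 1.0, 4.5]
opening: 0.0007
```

Run:
```python
from plant import ctrl
from h import *
im=ctrl.camera("scene")[:,:,::-1]; cv2.imwrite("pics/s5.png",cv2.resize(im[150:300,220:420],None,fx=4,fy=4,interpolation=cv2.INTER_CUBIC))
```

```text
(no output)
```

View pics/s5.png

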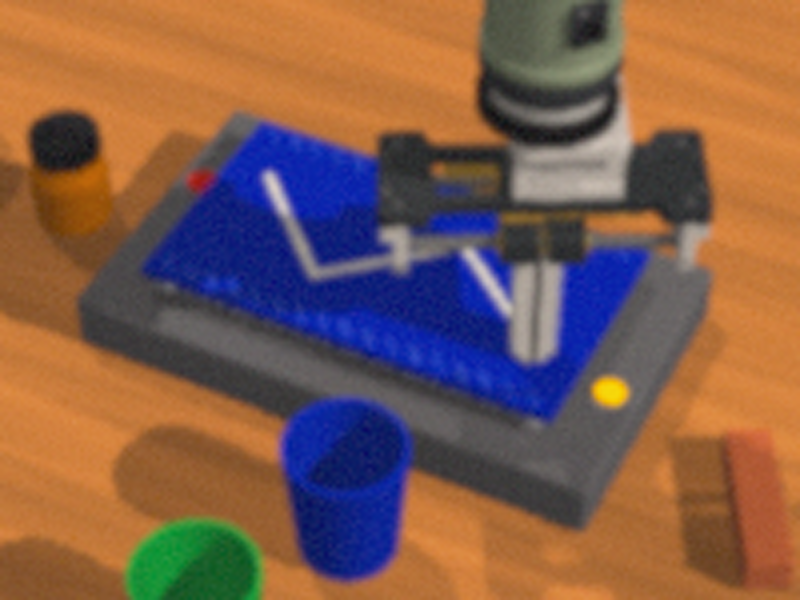

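The tips cover the yellow end. Lifting clear.

>>> {"name": "send_rows", "arguments": {"series": [[0, 0, 4, 0], [0, 0, 10, 0], [0, 0, 25, 0], [0, 0, 30, 0], [0, 0, 30, 0]]}}

```text
t: 9.5
position: [0.6163, 0.0412, 0.168]
tool_rot: [-3.064, -0.692, 0.004]
ft_force: [0.4, 0.6, 0.0]
opening: 0.0002
```

>>> {"name": "send_rows", "arguments": {"series": [[0, 0, 20, 0], [0, 0, 10, 0], [0, 0, 0, 0], [0, 0, 0, 0], [0, 0, 0, 0]]}}

```text
t: 10.0
position: [0.6161, 0.0414, 0.1954]
tool_rot: [-3.063, -0.693, 0.006]
ft_force: [-0.4, 0.2, -0.6]
opening: 0.0007
```

Run:
```python
from plant import ctrl
from h import *
o=ctrl.observe();print(o['t'],o['position'],o['joint_velocities'],o['ft_force'])
im=ctrl.camera("scene")[:,:,::-1]; cv2.imwrite("pics/s6.png",cv2.resize(im[150:300,220:420],None,fx=4,fy=4,interpolation=cv2.INTER_CUBIC))
```

```text
10.0 [0.61608792 0.0414445  0.19538502] [ 2.34594570e-03  2.79187116e-03 -8.13441044e-04  2.32785818e-04
 -8.52224483e-05 -2.16371561e-04] [-0.38730954  0.18199147 -0.6062955 ]
```

View pics/s6.png

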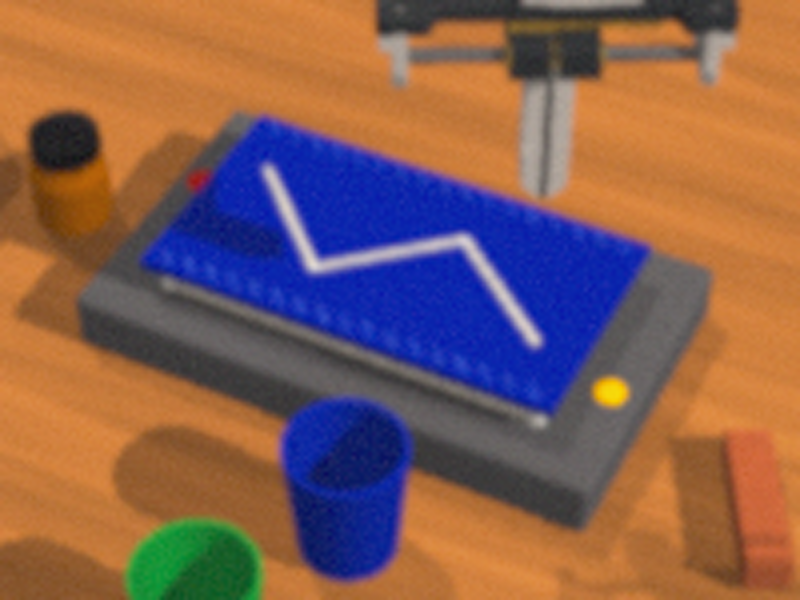

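The glass is back up (the line end has returned to about (537,343) in the crop). The jar, tumbler and stone haven't moved, and the arm is clear.

```bash
python3 -c "
from plant import ctrl
print(ctrl.sign_off())"
```

```text
the job is handed in; nothing more can be done
None
```

I stroked the whole white line from the red-tag end, round both corners, to the yellow-tag end, then lifted clear and handed the job in. The run took about 10 s of the 45 s allowed. Sign-off gives no verdict, so I can't confirm how it was judged.

- **Pressure:** from the start of the stroke to the end, the glass was pressed down about 5–6 mm, judging by the tool height. The upward force read 3.2–4.5 N, well short of the stop, and every reading showed contact.
- **On the line:** pictures at both ends and both corners showed the fingertips on the line, within a few mm. I did not take pictures at the half-way points.
- **At the end:** the force read about zero within noise, the last picture showed the glass back up, and the tumbler, jar and stone looked unmoved.
- **Disagreement:** the two cameras differed by 2–4 mm in y and up to about 2 mm in x on the line's position. I used their average, and it fitted the later pictures.

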